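# Tip the test bars into the carrying case and click its lid shut

### The arm

A 6-joint arm with a two-finger parallel gripper is mounted at the origin on the work surface. World frame = base frame: x ahead of the robot, y to its left, z up, the work surface at z = 0. Lengths are in m, angles in rad, forces in N, time in s.
With the tool pointing down it reaches from about 0.35 to 0.8 m from the base axis. Payload 7.3 kg.
Tool frame: the origin (TCP) lies between the finger pads; the fingertips stand 19 mm ahead of it and the grasp point (between the pads) is the TCP; z points along the fingers, y is the direction in which the jaws open and shut (so a half turn about z gives the same grasp; the last joint's range is limited). The gripper opens to 85 mm and grips with 20 to 120 N. Pads are 22 mm wide; open, the fingers measure 114 mm over their backs; the gripper's body (76 mm by 85 mm) begins 54 mm behind the grasp point. The pads swing forward as they close: fully open they stand 13 mm farther back than shut.
Start: joints at [1.137, 0.342, 1.524, -0, 1.275, -0.146], TCP at [0.149, 0.503, 0.212] pointing down, gripper open.
Joint ranges: [-2.53, 2.53], [-0.77, 2.02], [0.04, 2.7], [-1, 4.14], [0.28, 2.66], [-3.11, 3.11]. Speed limits (rad/s): [2.57, 2.57, 3.14, 3.14, 3.14, 3.14].

### API

Orientations are given as a unit quaternion [w, x, y, z].
In Python, from cell import bot gives the robot as it stands.
- The arm moves only by the tool carry_out, never from a script. Its argument "steps" is text: rows parted by semicolons, each of 4 numbers parted by spaces: the shift along the tool's x, y, z as a fraction of full scale, then the turn about the tool's z as a fraction of full scale. In form: dx dy dz twist; .... A call has 1 to 5 rows; each row is the pose to reach, as a shift and turn from the pose measured when the call began, along the tool's axes at that moment; what a row does not reach only later rows make up. Full scale, the value 1, is 1000 mm for a shift and 120 degrees for a turn. A row lasts 1/12 s, in which the tool goes at most 41.7 mm and 7.16 degrees, less where a joint would pass 70% of its speed; a pose out of reach is approached as far as the arm can. A call with a number of a shift or a turn outside -1 to 1 is refused whole. A call with a gripper value outside its range is refused whole. "jaw" is the closure, from -1 (fully open) to 1 (shut), set as the call begins (left out, the last holds). The fingers move at their own pace and stop on an object; "force" is the grip in N (left out, the last holds). Time passes only in rows, so rows that repeat a pose let the fingers close. It gives the time, the measured TCP pose, the force and the opening at its end, in the units of the state.
- bot.state(): the state, without advancing time (a new reading comes with each control period).
- bot.get_image(name): name is "scene" or "side" or "wrist"; returns (picture, depth): 420x560x3 uint8, blue, green, red; 420x560 float32, m along the optical axis (not along the pixel's ray), 0 where there is no reading.
- bot.camera_model(name): a dict with "mtx" (3x3 intrinsics, pixels), "k1" (the pictures are not rectified: a ray, as slopes to the right and down, at radius r is drawn at 1 + k1 r^2 times it, then the intrinsics apply), "R" (3x3) and "t" (3): a world point X has camera coordinates R X + t. Camera axes: x right, y down, z forward; pixel columns grow to the right and rows downward; lengths in m; the calibration is good to about 2 mm. A picture is of the moment at which its call begins: read the wrist's pose just before it. camera_model takes no time and is no camera call; for the wrist camera it gives the pose at the moment of the call.
- bot.job_done(): hands the job in, once; it reports no verdict.
Trained networks look in the newest picture that a camera, given by its name, has taken for a name from the list of things; names that differ only in an ending like _2 or _b are one class to them, and where a whole thing is asked for, a point or a joint stands for the part that bears it (a point fixed in the world has none). Each returns a list of dicts, best first, with "confidence" (0 to 1); they miss things now and then, are a little off and sometimes report something else, mostly with a low value. They report only what shows in the picture. A call takes as long as a camera call. They do not tell look-alikes from the thing itself.
- bot.regions_of(camera, thing): "pixels" (420x560 bool, what is visible of it) and "rect" ([left, top, width, height] in pixels, round what is visible of it).
The state is a dict: "time_s": time; "joint_positions": joint angles; "qvel": joint speeds; "joint_torque": joint torques, N m; "tool_pos": TCP position; "tool_rot": TCP orientation; "force": force on the tool from outside, world axes, zero at the start; "torque": the same for the moment, N m; "width": opening from 0.0 (shut) to 1.0 (fully open).
Only numpy, scipy, OpenCV 4.12 (cv2) and the standard library are available. Lean on these libraries where they do the work, as an engineer would, in place of code of your own. Each camera call takes 0.05 s, during which the arm holds its last target. There are 200 camera calls.

### The job

Take the scoop tray by its handle, lift it with the three aluminium bars on it, and tip it so that all three slide into the open carrying case. Set the empty tray back down flat on the bench, and press the case's lid fully shut, past its spring catch, so that it stays shut with the bars inside. Leave the other things on the bench where they are.

Things in the scene. Friction and masses are not known exactly. Their poses are not given: they have to be found in the camera images.
- case: open black carrying case with aluminium edges, fixed, 170 (its x) by 220 mm (its y), rim 75 mm up, walls and floor 6 mm thick. Origin: centre of its underside; z up. The lid is hinged along its +x rim (on the robot's left); the spring catch is in the middle of its -x wall. Its y axis points roughly back to the robot: the +y end is the near one
- lid (a joint): angle of the case's lid, rad: 0 fully shut, about 1.6 standing upright, 2.0 the widest. A stiff hinge: the lid stays where it is left. At about 0.1 a nub on the lid's tongue meets the spring catch, and at about 0.04 it snaps past it; 8 to 15 N down near the free edge does it
- lid_hinge (a point): middle of the hinge line, on the case's +x rim, 75 mm above the bench; its axes turn with the lid and, when shut, lie along the case's. The lid is a panel 186 x 220 mm, 16 mm thick, that reaches from here along its own -x; its outer face is 16 mm out along its own +z
- lid_edge (a point): middle of the lid's free edge, on its outer face, 186 mm from the hinge; moves with the lid. Below it hangs a 30 mm long, 40 mm wide steel tongue with the nub (towards the lid's inner side)
- tray: loose bare-steel scoop tray, 0.16 kg, 130 (its x) by 84 mm (its y), floor 4 mm thick, walls 20 mm high at the back (-x) and sides, open at the front (+x). Origin: centre of its underside; z up. A flat black upright handle, 14 mm thick (along y), 22 mm wide (along x), 96 mm high, stands just behind the rear wall
- tray_grip (a point): point to grip on the tray's handle, in the middle of its thickness, 26 mm below its top; 76 mm behind (-x) and 70 mm above the tray's origin; axes parallel to the tray's. Pads close along the tray's y
- tray_lip (a point): middle of the tray's open front edge, on the floor's upper face: 65 mm ahead (+x) of the tray's origin and 4 mm above it
- bar0_mid (a point): centre of one of three loose aluminium bars, 60 x 21 x 20 mm (its x, y, z), about 70 g, that start side by side, lengthwise, in the scoop tray
- bar1_mid (a point): centre of one of three loose aluminium bars, 60 x 21 x 20 mm (its x, y, z), about 70 g, that start side by side, lengthwise, in the scoop tray
- bar2_mid (a point): centre of one of three loose aluminium bars, 60 x 21 x 20 mm (its x, y, z), about 70 g, that start side by side, lengthwise, in the scoop tray
- test_block: round bare-steel hardness test block, 64 mm diameter, 16 mm high, lying on the bench; leave alone; origin centre of underside
- bottle: white plastic bottle with white cap, 60 mm diameter, 150 mm high, standing; leave alone; origin centre of underside
- jar: amber glass jar, 64 mm diameter, 70 mm high, standing; leave alone; origin centre of underside
- driver: black-handled screwdriver, 190 mm long, lying on the bench; leave alone; origin under its middle
- mug: white ceramic mug, 80 mm diameter, 95 mm high, standing; leave alone; origin centre of underside
- spray: grey can, 48 mm diameter, 130 mm high, standing; leave alone; origin centre of underside
Mind the look-alikes: they are no part of the job. What is shaped like the tray but green or pink is not meant.

How it is judged:
On the way, in this order (a step that is already met when the one before it is completed fails the run):
1. the tray is lifted, with all three bars still on it (height (world z) of tray above 0.05 m and x of bar0_mid in the frame of tray between -0.065 and 0.065 m and y of bar0_mid in the frame of tray between -0.042 and 0.042 m and z of bar0_mid in the frame of tray between 0 and 0.045 m and x of bar1_mid in the frame of tray between -0.065 and 0.065 m and y of bar1_mid in the frame of tray between -0.042 and 0.042 m and z of bar1_mid in the frame of tray between 0 and 0.045 m and x of bar2_mid in the frame of tray between -0.065 and 0.065 m and y of bar2_mid in the frame of tray between -0.042 and 0.042 m and z of bar2_mid in the frame of tray between 0 and 0.045 m), for 0.2 s.
2. all three bars lie in the case, its lid still open (x of bar0_mid in the frame of case between -0.08 and 0.08 m and y of bar0_mid in the frame of case between -0.105 and 0.105 m and z of bar0_mid in the frame of case between 0 and 0.07 m and x of bar1_mid in the frame of case between -0.08 and 0.08 m and y of bar1_mid in the frame of case between -0.105 and 0.105 m and z of bar1_mid in the frame of case between 0 and 0.07 m and x of bar2_mid in the frame of case between -0.08 and 0.08 m and y of bar2_mid in the frame of case between -0.105 and 0.105 m and z of bar2_mid in the frame of case between 0 and 0.07 m and value of joint lid above 0.5 rad), for 0.3 s.
3. the lid is pressed shut past its catch (value of joint lid below 0.025 rad and x of bar0_mid in the frame of case between -0.08 and 0.08 m and y of bar0_mid in the frame of case between -0.105 and 0.105 m and z of bar0_mid in the frame of case between 0 and 0.07 m and x of bar1_mid in the frame of case between -0.08 and 0.08 m and y of bar1_mid in the frame of case between -0.105 and 0.105 m and z of bar1_mid in the frame of case between 0 and 0.07 m and x of bar2_mid in the frame of case between -0.08 and 0.08 m and y of bar2_mid in the frame of case between -0.105 and 0.105 m and z of bar2_mid in the frame of case between 0 and 0.07 m), for 0.3 s.
At the end, for the whole second after the job is handed in: Lid shut past its catch (below 0.025 rad) and staying so; all three bar centres inside the case (within 80 mm in x and 105 mm in y of its origin, under 70 mm above its underside); the tray at rest flat on the bench (origin under 10 mm up, tilt under 0.1 rad) (all of step 3 and height (world z) of tray below 0.01 m and angle between tray's own z axis and vertical below 0.1 rad and linear speed of tray below 0.02 m/s); the robot touches nothing.
It fails at once if another thing on the bench is disturbed (moved more than 30 mm) (distance of any of test_block, bottle, jar, driver, mug, spray from where it was at the start of the episode above 0.03 m).
It also fails if it takes over 70 s, if anything falls off the work surface, if the arm or the gripper's body presses on something with over 40 N, if the wrist force passes 120 N, or if a joint passes its speed limit or range.

## Working session

There is one attempt and no reset: what is moved stays moved. The work goes in short steps, Python scripts to look and compute and a tool call to move; the robot and the scene stay as the last step left them, time stands still between calls to the robot, and variables do not carry over. Pictures are saved under pics/ and viewed, about 8 in all and at most 12, crops included, and the job is handed in when it is done.

Besides the shell and the picture viewer there is one more tool, called after "Request:" as a command line: name --argument value ..., lists and objects as JSON in quotes. carry_out: Moves the arm, as the interface text tells. Shift numbers are shares of 1000 mm and turn numbers shares of 120 degrees, none past 1 either way. Its arguments: {"type":"object","properties":{"steps":{"type":"string"},"jaw":{"type":"number"},"force":{"type":"number"}},"required":["steps"]}

```bash
ls; mkdir -p pics
python3 - <<'E'
from cell import bot
import cv2,numpy as np
print(bot.state())
for n in("scene","side"):
    p,d=bot.get_image(n); cv2.imwrite(f"pics/{n}0.png",p); np.save(f"{n}0.npy",d)
    print(n,{k:np.round(v,4).tolist() for k,v in bot.camera_model(n).items()})
a=cv2.imread("pics/scene0.png");
for t in("tray","case","tray_grip","bar0_mid","lid"):
    try:
        for r in bot.regions_of("scene",t): print(t,r["confidence"],r["rect"],r["pixels"].sum())
    except Exception as e: print(t,e)
E
```

```text
pics
{'time_s': 0.0, 'joint_positions': array([ 1.13697774e+00,  3.42735895e-01,  1.52502010e+00, -5.22772191e-05,
        1.27539706e+00, -1.45994569e-01]), 'qvel': array([-6.55634299e-04, -1.10158982e-03,  2.29909959e-04, -7.35589951e-05,
        4.65869409e-04,  2.66498199e-04]), 'joint_torque': array([-1.49552590e-03, -4.33693528e+01, -2.46004128e+01, -2.57548327e-04,
        8.37134983e-03, -7.59033156e-06]), 'tool_pos': array([0.1488374 , 0.50300747, 0.21081807]), 'tool_rot': array([-1.99072006e-04,  1.43408176e-01,  9.89663319e-01, -7.54786627e-04]), 'force': array([ 0.50356804, -0.04331522, -0.31781226]), 'torque': array([-0.02575001, -0.01859998,  0.01537528]), 'width': 1.0025010574888904}
scene {'mtx': [[424.7828, 0.0, 280.295], [0.0, 424.7828, 207.6829], [0.0, 0.0, 1.0]], 'k1': -0.0917, 'R': [[0.496, 0.8683, -0.0048], [0.6668, -0.3844, -0.6385], [-0.5563, 0.3134, -0.7696]], 't': [-0.2345, -0.2664, 1.5144]}
side {'mtx': [[499.4235, 0.0, 284.4876], [0.0, 499.4235, 214.0891], [0.0, 0.0, 1.0]], 'k1': 0.0208, 'R': [[0.9445, -0.3284, 0.0088], [-0.1632, -0.4924, -0.8549], [0.2851, 0.8061, -0.5186]], 't': [-0.4638, 0.1317, 1.4124]}
tray 0.88 [199.6, 229.0, 49.1, 65.1] 877
tray 0.61 [154.6, 200.1, 50.9, 46.9] 1083
tray 0.57 [78.7, 201.2, 55.0, 50.4] 1421
case 0.78 [291.5, 121.0, 132.7, 143.1] 9806
case 0.37 [200.1, 228.0, 48.0, 68.0] 1118
tray_grip 0.91 [78.3, 196.6, 54.9, 56.3] 1312
tray_grip 0.58 [154.9, 199.6, 47.1, 41.1] 1144
tray_grip 0.35 [337.4, 120.1, 84.0, 96.0] 4510
bar0_mid 0.45 [206.2, 259.5, 14.6, 20.1] 198
lid 0.69 [337.5, 119.5, 85.0, 98.6] 4524
```

View pics/scene0.png

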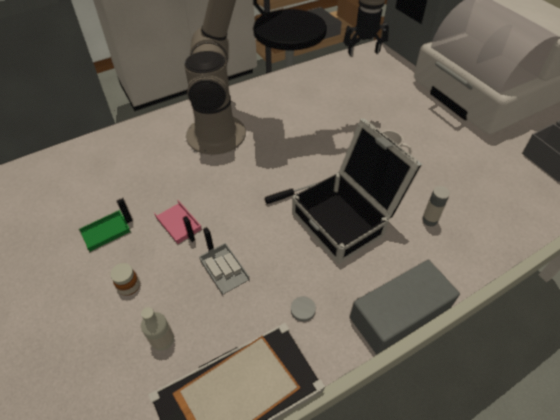

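View pics/side0.png

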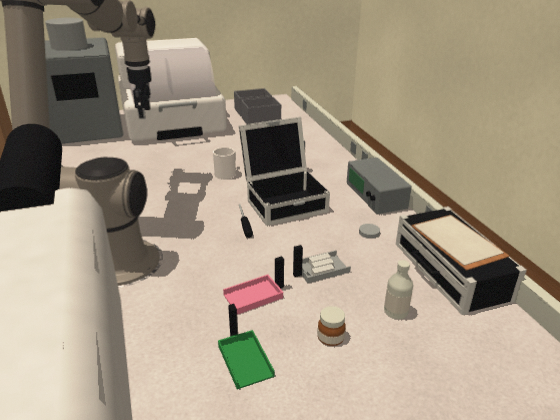

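The scene view shows the steel tray with the bars at about (224,265), its handle at (209,238), and the case at (340,215) with its lid up at (380,165). The green and pink trays at (105,230) and (178,222) are decoys. Next I measure the real tray and the case.

```bash
cat > h.py <<'E'
import numpy as np,cv2
from cell import bot
def cloud(cam,d,model=None):
    m=model or bot.camera_model(cam); K=np.array(m["mtx"]); k=m["k1"]
    v,u=np.mgrid[0:d.shape[0],0:d.shape[1]].astype(float)
    x=(u-K[0,2])/K[0,0]; y=(v-K[1,2])/K[1,1]; X,Y=x.copy(),y.copy()
    for _ in range(8):
        f=1+k*(X*X+Y*Y); X,Y=x/f,y/f
    P=np.stack([X*d,Y*d,d],-1)
    W=(P-np.array(m["t"]))@np.array(m["R"]); W[d<=0]=np.nan
    return W
def proj(cam,X,model=None):
    m=model or bot.camera_model(cam); p=np.atleast_2d(X)@np.array(m["R"]).T+m["t"]
    s=p[:,:2]/p[:,2:]; s=s*(1+m["k1"]*(s**2).sum(1,keepdims=True)); K=np.array(m["mtx"])
    return s*K[0,0]+K[:2,2]
E
python3 - <<'E'
from h import *
W=cloud("scene",np.load("scene0.npy")); S=cloud("side",np.load("side0.npy"))
def near(A,c,r): 
    P=A.reshape(-1,3); return P[np.linalg.norm(P[:,:2]-c,axis=1)<r]
print("tray px",W[265,224],"handle",W[238,209],W[230,207],"case",W[215,340],"lid",W[165,380])
# side view
print("side tray",S[265,320],"handle",S[255,297],S[262,297],"case",S[190,285],"lid",S[150,272])
c=W[265,224,:2]
for n,A in(("sc",W),("si",S)):
    P=near(A,c,.14); H=P[(P[:,2]>.04)&(P[:,2]<.11)]
    print(n,"high pts",len(H),np.round(np.c_[H.mean(0),H.min(0),H.max(0)],4).tolist())
    Q=near(A,c,.09);Q=Q[(Q[:,2]>.008)&(Q[:,2]<.035)]
    print(" tray pts",len(Q),cv2.minAreaRect(Q[:,:2].astype(np.float32)*1000))
cc=W[215,340,:2]
for n,A in(("sc",W),("si",S)):
    P=near(A,cc,.2); R=P[(P[:,2]>.066)&(P[:,2]<.082)]
    print(n,"rim",len(R),cv2.minAreaRect(R[:,:2].astype(np.float32)*1000))
    L=near(A,cc,.3);L=L[(L[:,2]>.1)&(L[:,2]<.32)]
    m=L.mean(0);u,s,v=np.linalg.svd(L-m,full_matrices=False); print(" lid",len(L),m,v[2],s,L[:,2].max())
E
```

```text
tray px [ 0.53274672 -0.20789096  0.02362104] handle [ 0.46639086 -0.21536857  0.07254272] [ 0.4561907  -0.21335621  0.09507995] case [0.5350483  0.16977703 0.0050355 ] lid [0.55365759 0.26765361 0.18190542]
side tray [ 0.51521836 -0.22561759  0.02289006] handle [ 0.44659434 -0.22668702  0.07300221] [ 0.44706953 -0.22683945  0.05004767] case [0.57117961 0.22521609 0.01403176] lid [0.5324549  0.25137413 0.16028922]
sc high pts 180 [[0.4398, 0.3967, 0.4678], [-0.2267, -0.2536, -0.2075], [0.0729, 0.0402, 0.0979]]
 tray pts 848 ((521.6013793945312, -210.50730895996094), (150.44827270507812, 85.6913833618164), 3.500805377960205)
si high pts 171 [[0.4496, 0.4383, 0.4632], [-0.2239, -0.231, -0.2103], [0.0705, 0.0404, 0.0958]]
 tray pts 685 ((518.5449829101562, -215.3829803466797), (148.61416625976562, 92.51800537109375), 3.6897428035736084)
sc rim 1055 ((552.2814331054688, 151.47007751464844), (228.79708862304688, 194.55516052246094), 5.366729736328125)
 lid 4237 [0.56148931 0.27482591 0.17968276] [ 0.306632   -0.92763125  0.21325356] [4.84658277 3.06237016 1.67920065] 0.2629032402923496
si rim 672 ((549.7669067382812, 148.1040802001953), (228.41903686523438, 202.43963623046875), 4.210483551025391)
 lid 2945 [0.5365322  0.26032413 0.17600462] [ 0.08635527 -0.95391705  0.2873761 ] [3.55662663 2.47957253 0.46631816] 0.25910985541378945
```

Request:
carry_out --steps "-0.03 -0.026 -0.01 -0.057; -0.06 -0.053 -0.02 -0.114; -0.09 -0.08 -0.03 -0.171; -0.115 -0.106 -0.04 -0.171; -0.144 -0.132 -0.045 -0.171" --jaw -1

```text
time_s: 0.77
tool_pos: [0.2495, 0.3355, 0.2573]
tool_rot: [0.001, -0.036, 0.999, 0.0]
force: [0.5, 0.7, 0.7]
width: 0.998
```

Request:
carry_out --steps "-0.1 -0.168 -0.044 0; -0.1 -0.168 -0.044 0; -0.1 -0.168 -0.044 0; -0.1 -0.168 -0.044 0; -0.1 -0.168 -0.044 0"

```text
time_s: 1.18
tool_pos: [0.3624, 0.1729, 0.3022]
tool_rot: [0.001, -0.036, 0.999, 0.0]
force: [0.6, 0.3, 1.0]
width: 0.999
```

Request:
carry_out --steps "-0.06 -0.109 -0.03 0; -0.06 -0.109 -0.03 0; -0.06 -0.109 -0.03 0; -0.06 -0.109 -0.03 0; -0.06 -0.109 -0.03 0"

```text
time_s: 1.6
tool_pos: [0.4311, 0.0666, 0.3323]
tool_rot: [0.001, -0.034, 0.999, 0.0]
force: [0.2, 0.1, -0.9]
width: 0.998
```

Run:
```python
from h import *
m=bot.camera_model("wrist"); print({k:np.round(v,3).tolist() for k,v in m.items()}); s=bot.state(); print(s["tool_pos"])
p,d=bot.get_image("wrist"); cv2.imwrite("pics/w1.png",p); np.save("w1.npy",d)
W=cloud("wrist",d,m); np.save("w1W.npy",W)
R=W.reshape(-1,3); R=R[(R[:,2]>.066)&(R[:,2]<.082)&(R[:,1]>0)]
if len(R): print(len(R),cv2.minAreaRect(R[:,:2].astype(np.float32)*1000),R.min(0),R.max(0))
```

```text
{'mtx': [[367.258, 0.0, 286.128], [0.0, 367.258, 206.755], [0.0, 0.0, 1.0]], 'k1': 0.021, 'R': [[-0.067, 0.998, -0.0], [0.95, 0.064, 0.307], [0.306, 0.02, -0.952]], 't': [-0.037, -0.491, 0.361]}
[0.43114141 0.06659364 0.33230643]
4403 ((550.1386108398438, 150.30825805664062), (226.13265991210938, 193.37318420410156), 4.382493019104004) [0.43172507 0.05008162 0.06600729] [0.66972688 0.23823187 0.0819966 ]
```

View pics/w1.png

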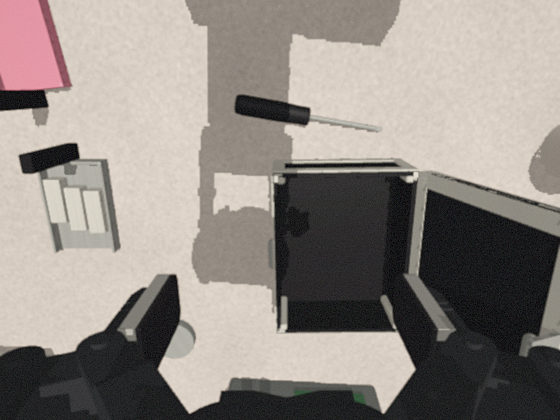

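The wrist view shows the steel tray at left (handle at (50,158)) and the case rim from (275,170) to (415,330), with its lid to the right. I fit both poses from this cloud.

Run:
```python
from h import *
W=np.load("w1W.npy"); img=cv2.imread("pics/w1.png")
z=W[...,2]
# case
for a in (4.4,):
  t=np.radians(a); ex=np.array([np.cos(t),np.sin(t)]); ey=np.array([-np.sin(t),np.cos(t)])
  R=W[(z>.068)&(z<.080)&(W[...,1]>0)]
  p,q=R[:,:2]@ex,R[:,:2]@ey
  print("along",np.percentile(p,[.5,2,98,99.5]),"across",np.percentile(q,[.5,2,5,95,98,99.5]))
  print(np.histogram(q,bins=24)); print(np.histogram(p,bins=24))
F=W[200:300,300:380].reshape(-1,3);print("floor z",np.nanmedian(F[:,2]))
# lid: points above .1
L=W[(z>.1)&(z<.3)&(W[...,1]>.2)]; m=L.mean(0); v=np.linalg.svd(L-m,full_matrices=False)[2]; print("lid",len(L),m,v[2],L[:,2].max())
# tray
sub=np.zeros(z.shape,bool); sub[140:262,10:130]=True
T=W[sub&(z>.006)&(z<.03)]; H=W[sub&(z>.085)&(z<.105)]
print("tray",cv2.minAreaRect(T[:,:2].astype(np.float32)*1000),len(T))
print("handle top",cv2.minAreaRect(H[:,:2].astype(np.float32)*1000),len(H),H.mean(0))
for r,c in((160,107),(249,118),(249,58),(205,116)): print(r,c,W[r,c])
B=W[sub&(z>.021)&(z<.027)]; print("bars",cv2.minAreaRect(B[:,:2].astype(np.float32)*1000),len(B))
```

```text
along [0.44724041 0.44750028 0.67077548 0.67208453] across [0.01533854 0.01581379 0.01681079 0.18625885 0.18693348 0.18977236]
(array([1006,  218,  101,  101,   94,   89,   99,   98,   97,  101,   94,
        102,  103,  100,  104,   97,  102,   98,   97,  104,  238,  804,
          9,   13]), array([0.01499599, 0.02288698, 0.03077796, 0.03866895, 0.04655994,
       0.05445092, 0.06234191, 0.07023289, 0.07812388, 0.08601486,
       0.09390585, 0.10179683, 0.10968782, 0.1175788 , 0.12546979,
       0.13336077, 0.14125176, 0.14914274, 0.15703373, 0.16492471,
       0.1728157 , 0.18070668, 0.18859767, 0.19648865, 0.20437964]))
(array([1214,  192,  128,  118,  125,  109,  113,  118,  111,  109,  108,
         98,  101,   95,   71,   43,   41,   39,   38,   38,   35,   39,
        165,  821]), array([0.44699556, 0.45641745, 0.46583935, 0.47526125, 0.48468315,
       0.49410505, 0.50352694, 0.51294884, 0.52237074, 0.53179264,
       0.54121453, 0.55063643, 0.56005833, 0.56948023, 0.57890212,
       0.58832402, 0.59774592, 0.60716782, 0.61658971, 0.62601161,
       0.63543351, 0.64485541, 0.65427731, 0.6636992 , 0.6731211 ]))
floor z 0.005492083499540234
lid 18953 [0.49272028 0.26001168 0.18449434] [-0.0570861   0.956755   -0.28523858] 0.2622521190705895
tray ((516.5673828125, -212.7393341064453), (151.85818481445312, 87.38802337646484), 4.464516639709473) 4134
handle top ((451.39935302734375, -216.73223876953125), (15.058777809143066, 22.039472579956055), 88.96355438232422) 368 [ 0.45071242 -0.21458031  0.09364745]
160 107 [ 0.46179821 -0.17406879  0.00121027]
249 118 [ 5.93456276e-01 -1.69671937e-01 -4.88647045e-04]
249 58 [ 0.5916975  -0.24657736  0.01427382]
205 116 [ 0.52527855 -0.16712169  0.00062936]
bars ((513.4754638671875, -212.20083618164062), (145.37808227539062, 84.46469116210938), 3.81183123588562) 2203
```

Request:
carry_out --steps "0 -0.17 0.09 0; 0 -0.17 0.09 0; 0 -0.17 0.09 0; 0 -0.17 0.09 0; 0 -0.17 0.09 0"

```text
time_s: 2.07
tool_pos: [0.4409, -0.1019, 0.2398]
tool_rot: [-0.0, -0.035, 0.999, 0.001]
force: [-0.1, -0.0, -0.0]
width: 0.995
```

Request:
carry_out --steps "-0.001 -0.114 0.07 0; -0.001 -0.114 0.07 0; -0.001 -0.114 0.07 0; -0.001 -0.114 0.07 0; -0.001 -0.114 0.07 0"

```text
time_s: 2.48
tool_pos: [0.449, -0.215, 0.1675]
tool_rot: [-0.002, -0.035, 0.999, 0.002]
force: [0.3, 1.0, -0.3]
width: 1.001
```

Run:
```python
from h import *
m=bot.camera_model("wrist"); s=bot.state(); print(s["tool_pos"],s["tool_rot"])
p,d=bot.get_image("wrist"); cv2.imwrite("pics/w2.png",p)
W=cloud("wrist",d,m); z=W[...,2]
c=np.linalg.norm(W[...,:2]-[.4514,-.2167],axis=-1)<.05
H=W[c&(z>.06)&(z<.099)]
print("handle",cv2.minAreaRect(H[:,:2].astype(np.float32)*1000),len(H),H.min(0),H.max(0))
c=(abs(W[...,0]-.53)<.1)&(abs(W[...,1]+.21)<.07)
T=W[c&(z>.004)&(z<.028)];print("tray",cv2.minAreaRect(T[:,:2].astype(np.float32)*1000))
```

```text
[ 0.44898545 -0.21500791  0.16745065] [-0.00209736 -0.03475786  0.99939084  0.0023314 ]
handle ((451.09075927734375, -216.7328338623047), (22.223173141479492, 13.953943252563477), 4.911037921905518) 860 [ 0.43981506 -0.22443152  0.06010178] [ 0.46240847 -0.20985427  0.09733077]
tray ((516.452392578125, -212.43980407714844), (152.67630004882812, 84.1045150756836), 3.8716771602630615)
```

View pics/w2.png

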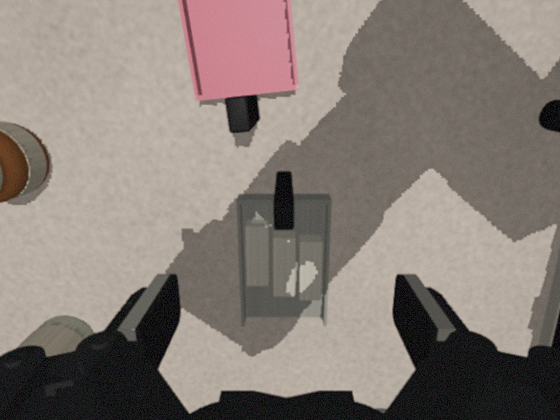

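The view shows the handle at (284,200), centred between the open fingers, with the pink tray's handle clear of them. I go down and grip.

Request:
carry_out --steps "-0.002 -0.002 0.035 0; -0.002 -0.002 0.065 0; -0.002 -0.002 0.095 0; -0.002 -0.002 0.095 0; -0.002 -0.002 0.095 0"

```text
time_s: 2.95
tool_pos: [0.4515, -0.2133, 0.0745]
tool_rot: [-0.002, -0.036, 0.999, 0.003]
force: [-0.2, -0.6, 0.8]
width: 1.002
```

Request:
carry_out --steps "0 0 0 0; 0 0 0 0; 0 0 0 0; 0 0 0 0; 0 0 0 0" --jaw 1 --force 120

```text
time_s: 3.37
tool_pos: [0.4519, -0.2136, 0.0753]
tool_rot: [-0.001, -0.036, 0.999, 0.002]
force: [-0.1, 0.2, -0.6]
width: 0.298
```

Request:
carry_out --steps "0 0 0 0; 0 0 -0.003 0; 0 0 -0.006 0; 0 0 -0.01 0; 0 0 -0.015 0"

```text
time_s: 3.78
tool_pos: [0.4516, -0.2133, 0.0904]
tool_rot: [-0.002, -0.036, 0.999, 0.003]
force: [-1.0, 0.1, -0.2]
width: 0.001
```

The jaws shut on nothing, so I look.

Run:
```python
from h import *
s=bot.state(); print(s["tool_pos"],s["width"])
p,d=bot.get_image("side"); p2,d2=bot.get_image("wrist")
a=cv2.resize(p[180:340,220:420],(500,400)); cv2.imwrite("pics/c3.png",np.hstack([a,cv2.resize(p2,(300,400))]))
S=cloud("side",d)
c=np.linalg.norm(S[...,:2]-[.4514,-.2167],axis=-1)<.12
z=S[...,2];T=S[c&(z>.03)&(z<.06)];print(len(T),T.min(0),T.max(0))
```

```text
[ 0.4516047  -0.21333653  0.09038665] 0.0008660247333315497
157 [ 0.37610457 -0.26480334  0.03076915] [ 0.46241304 -0.20963748  0.05992748]
```

View pics/c3.png

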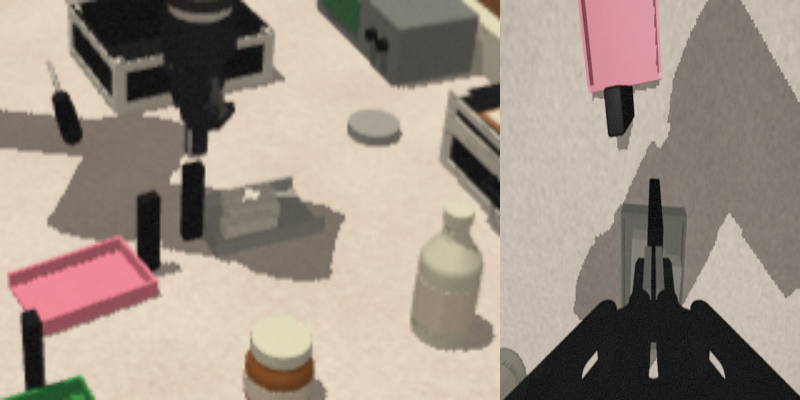

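The side crop shows the closed fingers past or above the untouched handle. The wrist half shows the handle centred sideways but nearer the robot than the fingertips. I measure the real fingertip position against the reported TCP.

Run:
```python
from h import *
s=bot.state(); t=s["tool_pos"]
tip=t+[0,0,-.019]
for n in("side","scene","wrist"):
    p,d=bot.get_image(n); m=bot.camera_model(n); A=cloud(n,d,m)
    px=proj(n,[t,tip],m); print(n,"proj tcp,tip",px.round(1).tolist())
    z=A[...,2]; c=np.linalg.norm(A[...,:2]-t[:2],axis=-1)<.06
    for lo,hi in((.05,.07),(.07,.1),(.1,.115),(.115,.13)):
        T=A[c&(z>lo)&(z<hi)]
        if len(T): print(" ",lo,len(T),T.min(0).round(4),T.max(0).round(4),np.median(T,0).round(4))
```

```text
side proj tcp,tip [[297.4, 246.3], [297.3, 252.2]]
  0.05 54 [ 0.4382 -0.2251  0.0502] [ 0.4618 -0.2131  0.0699] [ 0.4482 -0.222   0.0603]
  0.07 87 [ 0.4384 -0.2262  0.0706] [ 0.4614 -0.2066  0.0967] [ 0.4487 -0.2202  0.0861]
  0.1 11 [ 0.442  -0.2256  0.1095] [ 0.4579 -0.2105  0.1143] [ 0.4464 -0.2231  0.1122]
  0.115 40 [ 0.4405 -0.2324  0.1153] [ 0.4591 -0.2142  0.1299] [ 0.4463 -0.2263  0.1233]
scene proj tcp,tip [[206.5, 229.9], [207.5, 234.2]]
  0.05 34 [ 0.3988 -0.2441  0.0502] [ 0.4649 -0.2048  0.0693] [ 0.4627 -0.2152  0.0588]
  0.07 66 [ 0.3989 -0.2462  0.07  ] [ 0.4658 -0.2038  0.0969] [ 0.4612 -0.2134  0.0879]
  0.1 6 [ 0.4586 -0.2179  0.1097] [ 0.4653 -0.2047  0.1142] [ 0.4639 -0.2099  0.1133]
  0.115 35 [ 0.4486 -0.226   0.116 ] [ 0.4678 -0.1988  0.13  ] [ 0.4618 -0.2147  0.1225]
wrist proj tcp,tip [[286.8, 259.4], [286.6, 243.8]]
  0.05 281 [ 0.4388 -0.22    0.0501] [ 0.4415 -0.2061  0.07  ] [ 0.4395 -0.2132  0.0606]
  0.07 1102 [ 0.4386 -0.2201  0.07  ] [ 0.4524 -0.2059  0.0968] [ 0.4407 -0.2132  0.0943]
  0.1 42 [ 0.4403 -0.2212  0.113 ] [ 0.445  -0.2043  0.115 ] [ 0.441  -0.2138  0.1143]
  0.115 1160 [ 0.4398 -0.2281  0.115 ] [ 0.4468 -0.2009  0.13  ] [ 0.4417 -0.215   0.1235]
```

The fixed cameras put the fingertips at z≈0.109 m while the reported TCP implies 0.071. The reported height is therefore about 38 mm off. I'll trust vision: reopen and go down 58 mm more, watching the force.

Request:
carry_out --steps "0 -0.002 0 0; 0 -0.002 0 0; 0 -0.002 0 0; 0 -0.002 0 0; 0 -0.002 0 0" --jaw -1

```text
time_s: 4.45
tool_pos: [0.4519, -0.2154, 0.09]
tool_rot: [-0.001, -0.036, 0.999, 0.002]
force: [0.2, -0.3, -0.3]
width: 0.709
```

Request:
carry_out --steps "0 0 0 0; 0 0 0 0; 0 0 0.012 0; 0 0 0.024 0; 0 0 0.03 0"

```text
time_s: 4.87
tool_pos: [0.4513, -0.2149, 0.0591]
tool_rot: [-0.002, -0.036, 0.999, 0.003]
force: [0.4, -0.3, -1.1]
width: 0.998
```

Run:
```python
from h import *
s=bot.state(); t=s["tool_pos"]; print(t,s["width"])
for n in("side","scene"):
    p,d=bot.get_image(n); cv2.imwrite(f"pics/{n}4.png",p); A=cloud(n,d); z=A[...,2]
    q=A.reshape(-1,3); c=np.linalg.norm(q[:,:2]-t[:2],axis=1)<.075
    T=q[c&(q[:,2]>.03)&(abs(q[:,1]-t[1])>.025)&(q[:,0]>.425)]; T=T[np.argsort(T[:,2])]
    print(n,T[:12:2].round(4).tolist())
cv2.imwrite("pics/c4.png",cv2.resize(cv2.imread("pics/side4.png")[180:300,240:380],(700,600),interpolation=cv2.INTER_CUBIC))
```

```text
[ 0.45131692 -0.21490347  0.05905582] 0.9983584296784074
side [[0.454, -0.2647, 0.088], [0.4621, -0.265, 0.0895], [0.4574, -0.1731, 0.0905], [0.4428, -0.1736, 0.0907], [0.4477, -0.2666, 0.0907], [0.4584, -0.2672, 0.0919]]
scene [[0.4619, -0.2622, 0.0906], [0.4559, -0.1698, 0.0925], [0.4596, -0.1654, 0.0939], [0.4677, -0.2582, 0.0949], [0.4522, -0.1704, 0.0975], [0.4552, -0.1599, 0.0985]]
```

View pics/c4.png

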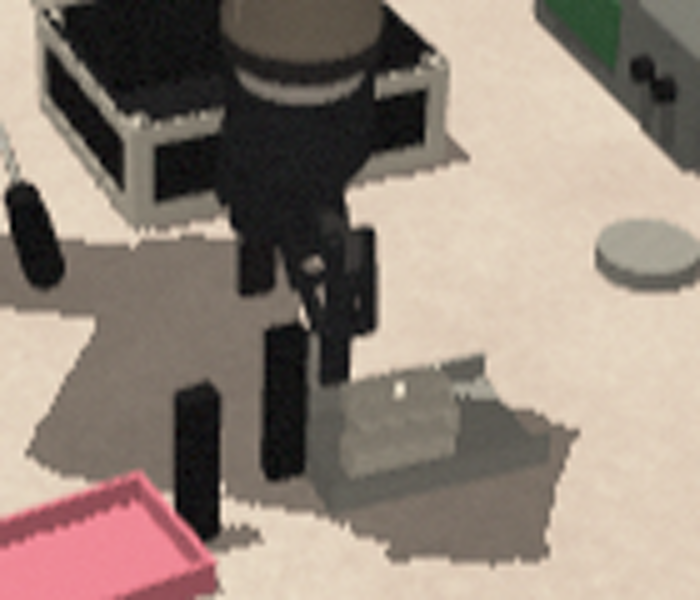

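The view shows the open fingers straddling the handle, tips near its top (about z 0.088). True height is therefore reported + ~35 mm. I go down another 26 mm and close.

Request:
carry_out --steps "0 -0.001 0.013 0; 0 -0.001 0.026 0; 0 -0.001 0.026 0; 0 -0.001 0.026 0; 0 -0.001 0.026 0"

```text
time_s: 5.38
tool_pos: [0.4516, -0.2159, 0.034]
tool_rot: [-0.002, -0.036, 0.999, 0.003]
force: [-0.5, 0.6, 0.3]
width: 1.001
```

Request:
carry_out --steps "0 0 0 0; 0 0 0 0; 0 0 0 0; 0 0 0 0; 0 0 0 0" --jaw 1 --force 120

```text
time_s: 5.8
tool_pos: [0.4517, -0.216, 0.0342]
tool_rot: [-0.002, -0.036, 0.999, 0.003]
force: [0.4, 0.5, 0.3]
width: 0.301
```

Request:
carry_out --steps "0 0 0 0; 0 0 0 0; 0 0 0 0; 0 0 0 0; 0 0 0 0"

```text
time_s: 6.22
tool_pos: [0.4515, -0.2159, 0.0345]
tool_rot: [-0.002, -0.036, 0.999, 0.003]
force: [-2.6, 1.2, 6.2]
width: 0.15
```

Gripped (width 0.15). I lift gently.

Request:
carry_out --steps "0 0 -0.01 0; 0 0 -0.025 0; 0 0 -0.04 0; 0 0 -0.055 0; 0 0 -0.07 0"

```text
time_s: 6.63
tool_pos: [0.451, -0.2158, 0.1042]
tool_rot: [-0.003, -0.037, 0.999, 0.003]
force: [0.4, 0.1, -4.7]
width: 0.147
```

Request:
carry_out --steps "0 0 -0.015 0; 0 0 -0.03 0; 0 0 -0.045 0; 0 0 -0.06 0; 0 0 -0.07 0"

```text
time_s: 7.05
tool_pos: [0.4512, -0.2162, 0.1746]
tool_rot: [-0.003, -0.037, 0.999, 0.003]
force: [-0.2, 0.1, -4.2]
width: 0.15
```

```bash
cat > tray.py <<'E'
from h import *
import sys
s=bot.state(); t=s["tool_pos"]; print(t,s["width"],s["force"],s["time_s"])
n=sys.argv[1]
p,d=bot.get_image("side"); p2,d2=bot.get_image("scene")
u,v=proj("side",[t])[0].astype(int); u2,v2=proj("scene",[t])[0].astype(int)
def crop(a,u,v,h=70):
    u=min(max(u,h),560-h); v=min(max(v,h),420-h); return cv2.resize(a[v-h:v+h,u-h:u+h],(400,400),interpolation=cv2.INTER_CUBIC)
cv2.imwrite(f"pics/{n}.png",np.hstack([crop(p,u+10,v+15),crop(p2,u2,v2+20)]))
np.save("sideW.npy",cloud("side",d)); np.save("sceneW.npy",cloud("scene",d2))
E
python3 tray.py t5
```

```text
[ 0.4512106  -0.21619663  0.17464782] 0.14970736687580632 [-0.22978555  0.08061656 -4.17288795] 7.05
```

View pics/t5.png

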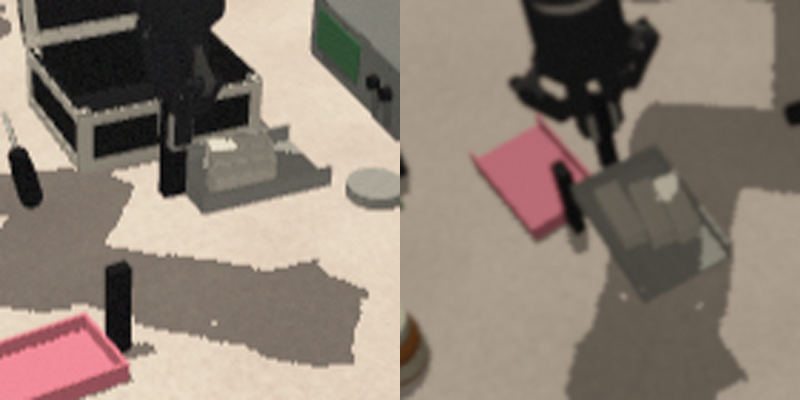

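The tray is up and level at about 0.14 m with all three bars on it. I carry it over to the case.

Request:
carry_out --steps "-0.002 0.012 0 0; -0.006 0.034 0 0; -0.01 0.062 0 0; -0.014 0.092 0 0; -0.018 0.12 0 0"

```text
time_s: 7.57
tool_pos: [0.4598, -0.0933, 0.174]
tool_rot: [-0.004, -0.036, 0.999, 0.004]
force: [0.8, -0.5, -4.3]
width: 0.148
```

Request:
carry_out --steps "-0.003 0.03 0 0; -0.006 0.06 0 0; -0.01 0.09 0 0; -0.014 0.118 0 0; -0.018 0.14 0 0"

```text
time_s: 7.98
tool_pos: [0.4659, 0.0504, 0.1735]
tool_rot: [-0.005, -0.037, 0.999, 0.004]
force: [0.0, -0.6, -5.7]
width: 0.148
```

Request:
carry_out --steps "-0.003 0.025 0 0; -0.006 0.045 0.004 0; -0.008 0.065 0.008 0; -0.009 0.082 0.014 0; -0.01 0.09 0.02 0"

```text
time_s: 8.4
tool_pos: [0.4675, 0.1434, 0.1525]
tool_rot: [-0.007, -0.038, 0.999, 0.004]
force: [0.0, -0.5, -4.4]
width: 0.143
```

Over the case now. I loosen the grip to let the tray swing nose-down under its own weight.

Request:
carry_out --steps "0 -0.005 0 0; 0 -0.005 0 0; 0 -0.005 0 0; 0 -0.005 0 0; 0 -0.005 0 0" --force 20

```text
time_s: 8.82
tool_pos: [0.4681, 0.1377, 0.1527]
tool_rot: [-0.007, -0.037, 0.999, 0.004]
force: [0.4, 0.6, -4.2]
width: 0.143
```

```bash
python3 tray.py t6
```

```text
[0.4680999  0.13769336 0.15266652] 0.14293655887303003 [ 0.41861722  0.55905924 -4.23117512] 8.8167
```

View pics/t6.png

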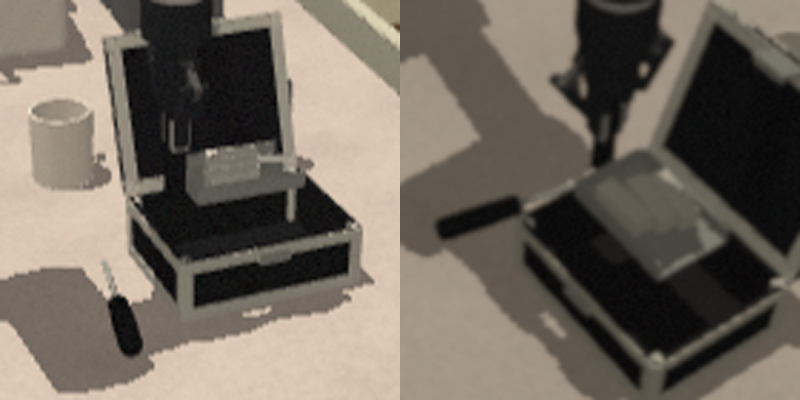

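It still holds at 20 N and is nearly level. A few vertical jolts should ratchet it round, and any bar that hops still lands in the case.

Request:
carry_out --steps "0 0 0.02 0; 0 0 -0.02 0; 0 0 0.015 0; 0 0 -0.02 0; 0 0 0 0"

```text
time_s: 9.33
tool_pos: [0.4704, 0.1379, 0.1565]
tool_rot: [-0.004, -0.037, 0.999, 0.005]
force: [1.4, 0.9, 0.1]
width: 0.147
```

```bash
cat > tilt.py <<'E'
from h import *
# side-wall / floor silhouette: points of tray+bars ahead of the grip, in (along,z)
s=bot.state(); t=s["tool_pos"]; print(t.round(4),s["tool_rot"].round(3),s["width"].round(3),s["force"].round(1),s["time_s"])
ex=np.array([.997,.0767]); ey=np.array([-.0767,.997])
for n in("scene","side"):
    p,d=bot.get_image(n); cv2.imwrite(f"pics/last_{n}.png",p); A=cloud(n,d).reshape(-1,3)
    a=(A[:,:2]-t[:2])@ex; q=(A[:,:2]-t[:2])@ey; z=A[:,2]-t[2]-.036
    k=(abs(q)<.043)&(z<.0)&(A[:,2]>.012)&(a>-.01)&(a<.16)
    print(n)
    for lo in np.arange(0,.16,.02):
        m=k&(a>=lo)&(a<lo+.02)
        if m.sum()>3: print("  a %.0f n %d z rel p10/50/90 "%(lo*1000+10,m.sum()),(np.percentile(z[m],[10,50,90])*1000).round(0),"q",(np.percentile(q[m],[5,95])*1000).round(0))
E
python3 tilt.py
```

```text
Traceback (most recent call last):
  File "tilt.py", line 3, in <module>
    s=bot.state(); t=s["tool_pos"]; print(t.round(4),s["tool_rot"].round(3),s["width"].round(3),s["force"].round(1),s["time_s"])
                                                                            ^^^^^^^^^^^^^^^^
AttributeError: 'float' object has no attribute 'round'
```

```bash
sed -i 's/s\["width"\].round(3)/s["width"]/' tilt.py; python3 tilt.py; python3 tray.py t7
```

```text
[0.4704 0.1379 0.1565] [-0.004 -0.037  0.999  0.005] 0.14720112988798123 [1.4 0.9 0.1] 9.3333
scene
  a 10 n 184 z rel p10/50/90  [-63. -48.  -5.] q [-39.  40.]
  a 30 n 129 z rel p10/50/90  [-66. -39. -34.] q [-40.  40.]
  a 50 n 192 z rel p10/50/90  [-66. -36. -33.] q [-40.  28.]
  a 70 n 247 z rel p10/50/90  [-72. -37. -33.] q [-40.  26.]
  a 90 n 283 z rel p10/50/90  [-74. -66. -33.] q [-40.  32.]
  a 110 n 243 z rel p10/50/90  [-76. -73. -43.] q [-41.  41.]
  a 130 n 223 z rel p10/50/90  [-78. -75. -62.] q [-41.  40.]
side
  a 10 n 90 z rel p10/50/90  [-76. -62. -15.] q [-42.  -8.]
  a 30 n 89 z rel p10/50/90  [-78. -63. -56.] q [-41.  39.]
  a 50 n 87 z rel p10/50/90  [-69. -59. -56.] q [-42.  35.]
  a 70 n 69 z rel p10/50/90  [-66. -59. -56.] q [-41.  21.]
  a 90 n 53 z rel p10/50/90  [-81. -59. -55.] q [-40.  19.]
  a 110 n 51 z rel p10/50/90  [-85. -82. -69.] q [-43.  37.]
  a 130 n 49 z rel p10/50/90  [-86. -83. -72.] q [-42.  39.]
[0.46707656 0.13747826 0.15125664] 0.14885838950462704 [-0.61998611 -0.32070639 -4.73511148] 9.4333
```

View pics/t7.png

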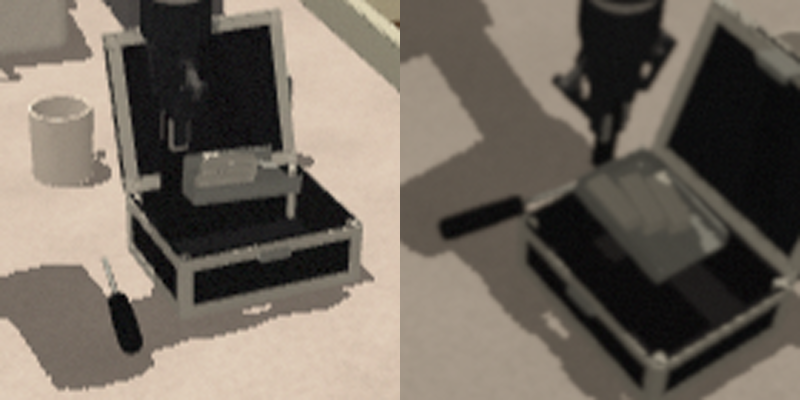

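Still nearly level (about 5°), with the bars in place. Pad friction is high, so I use the case instead: lower the tray inside, put its lip against the inner far wall, and move the grip up and forward on an arc so the tray rotates nose-down about the lip.

Request:
carry_out --steps "-0.004 0 0.015 0; -0.008 0 0.03 0; -0.012 0 0.045 0; -0.015 0 0.057 0; -0.015 0 0.062 0"

```text
time_s: 9.95
tool_pos: [0.4817, 0.1391, 0.0895]
tool_rot: [-0.008, -0.037, 0.999, 0.004]
force: [0.3, -0.6, -3.8]
width: 0.15
```

Request:
carry_out --steps "-0.01 0 0 0; -0.02 0 0 0; -0.03 0 0 0; -0.036 0 0 0; -0.038 0 0 0"

```text
time_s: 10.37
tool_pos: [0.518, 0.1418, 0.0889]
tool_rot: [-0.01, -0.037, 0.999, 0.004]
force: [-9.4, -0.5, -0.7]
width: 0.148
```

```bash
python3 tilt.py
```

```text
[0.518  0.1418 0.0889] [-0.01  -0.037  0.999  0.004] 0.14818129045737438 [-9.4 -0.5 -0.7] 10.3667
scene
  a 10 n 213 z rel p10/50/90  [-69. -53. -10.] q [-39.  39.]
  a 30 n 149 z rel p10/50/90  [-70. -56. -49.] q [-40.  42.]
  a 50 n 169 z rel p10/50/90  [-61. -53. -49.] q [-40.  39.]
  a 70 n 219 z rel p10/50/90  [-68. -55. -51.] q [-40.  42.]
  a 90 n 221 z rel p10/50/90  [-76. -62. -53.] q [-40.  42.]
  a 110 n 230 z rel p10/50/90  [-78. -74. -60.] q [-39.  40.]
  a 130 n 90 z rel p10/50/90  [-78. -75. -52.] q [-40.  41.]
  a 150 n 313 z rel p10/50/90  [-108.  -78.  -50.] q [-38.  38.]
side
  a 10 n 84 z rel p10/50/90  [-70. -55. -16.] q [-42.  -5.]
  a 30 n 73 z rel p10/50/90  [-73. -56. -52.] q [-42.  36.]
  a 50 n 87 z rel p10/50/90  [-69. -56. -53.] q [-42.  38.]
  a 70 n 75 z rel p10/50/90  [-66. -57. -55.] q [-42.  28.]
  a 90 n 56 z rel p10/50/90  [-75. -59. -56.] q [-42.  36.]
  a 110 n 47 z rel p10/50/90  [-79. -78. -64.] q [-42.  38.]
  a 130 n 133 z rel p10/50/90  [-81. -70. -55.] q [-36.  40.]
  a 150 n 16 z rel p10/50/90  [-57. -55. -53.] q [-40.  29.]
```

Lip contact (−9 N). Now the arc.

Request:
carry_out --steps "-0.007 0 -0.009 0; -0.014 0 -0.019 0; -0.021 0 -0.028 0; -0.028 0 -0.037 0; -0.036 0 -0.045 0"

```text
time_s: 10.88
tool_pos: [0.5511, 0.144, 0.1329]
tool_rot: [-0.014, -0.037, 0.999, 0.004]
force: [-9.9, -1.3, -4.1]
width: 0.15
```

Request:
carry_out --steps "-0.008 0 -0.007 0; -0.016 0 -0.013 0; -0.024 0 -0.019 0; -0.032 0 -0.025 0; -0.04 0 -0.03 0"

```text
time_s: 11.3
tool_pos: [0.5891, 0.1466, 0.1613]
tool_rot: [-0.018, -0.038, 0.999, 0.004]
force: [-7.9, -0.8, -5.3]
width: 0.145
```

```bash
python3 tilt.py
```

```text
[0.5891 0.1466 0.1613] [-0.018 -0.038  0.999  0.004] 0.14473552448646312 [-7.9 -0.8 -5.3] 11.3
scene
  a 10 n 239 z rel p10/50/90  [-99. -92.  -9.] q [-40.  42.]
  a 30 n 274 z rel p10/50/90  [-109.  -95.  -86.] q [-40.  40.]
  a 50 n 312 z rel p10/50/90  [-134. -113. -103.] q [-40.  40.]
  a 70 n 386 z rel p10/50/90  [-180. -138. -122.] q [-39.  39.]
side
  a 10 n 58 z rel p10/50/90  [-103.  -88.  -11.] q [-43.  37.]
  a 30 n 46 z rel p10/50/90  [-123. -101.  -89.] q [-42.  25.]
  a 50 n 25 z rel p10/50/90  [-138. -118. -113.] q [-43.   9.]
  a 70 n 65 z rel p10/50/90  [-179. -130. -125.] q [-40.  41.]
```

Tilted to about 40°. I firm up the grip and back away from the wall so the bars slide off.

Request:
carry_out --steps "0 0 0 0; 0.02 0 0 0; 0.045 0 0 0; 0.07 0 0 0; 0.08 0 0 0" --force 80

```text
time_s: 11.82
tool_pos: [0.5081, 0.1406, 0.1653]
tool_rot: [-0.016, -0.038, 0.999, 0.004]
force: [-0.3, 0.6, -1.5]
width: 0.146
```

Request:
carry_out --steps "0 0 0 0; 0 0 0 0; 0 0 0 0; 0 0 -0.02 0; 0 0 -0.04 0"

```text
time_s: 12.23
tool_pos: [0.5099, 0.1402, 0.205]
tool_rot: [-0.017, -0.038, 0.999, 0.004]
force: [0.7, 0.2, -2.0]
width: 0.15
```

```bash
python3 tilt.py; python3 tray.py t8
```

```text
[0.5099 0.1402 0.205 ] [-0.017 -0.038  0.999  0.004] 0.150484247997822 [ 0.7  0.2 -2. ] 12.2333
scene
  a 10 n 338 z rel p10/50/90  [-106.  -96.  -11.] q [-40.  42.]
  a 30 n 292 z rel p10/50/90  [-124. -115. -103.] q [-40.  42.]
  a 50 n 259 z rel p10/50/90  [-140. -133. -121.] q [-39.  42.]
  a 70 n 88 z rel p10/50/90  [-219. -215. -129.] q [-39.  40.]
  a 90 n 142 z rel p10/50/90  [-219. -216. -214.] q [-36.  24.]
  a 110 n 144 z rel p10/50/90  [-219. -216. -214.] q [-36.  25.]
  a 130 n 32 z rel p10/50/90  [-219. -215. -213.] q [-32.  24.]
  a 150 n 335 z rel p10/50/90  [-225. -193. -167.] q [-39.  38.]
side
  a 10 n 43 z rel p10/50/90  [-93. -79.  -7.] q [-43.  40.]
  a 30 n 40 z rel p10/50/90  [-113. -101.  -90.] q [-42.  40.]
  a 50 n 34 z rel p10/50/90  [-131. -119. -108.] q [-42.  41.]
  a 70 n 28 z rel p10/50/90  [-222. -217. -126.] q [-38.  38.]
  a 90 n 19 z rel p10/50/90  [-221. -218. -216.] q [ 2. 24.]
  a 110 n 20 z rel p10/50/90  [-220. -217. -215.] q [-1. 23.]
  a 130 n 4 z rel p10/50/90  [-220. -219. -217.] q [ 3. 26.]
  a 150 n 165 z rel p10/50/90  [-217. -189. -170.] q [-34.  39.]
[0.51243445 0.14049067 0.20827128] 0.14753461768473716 [-0.58741616  0.02742986 -2.10378096] 12.3333
```

View pics/t8.png

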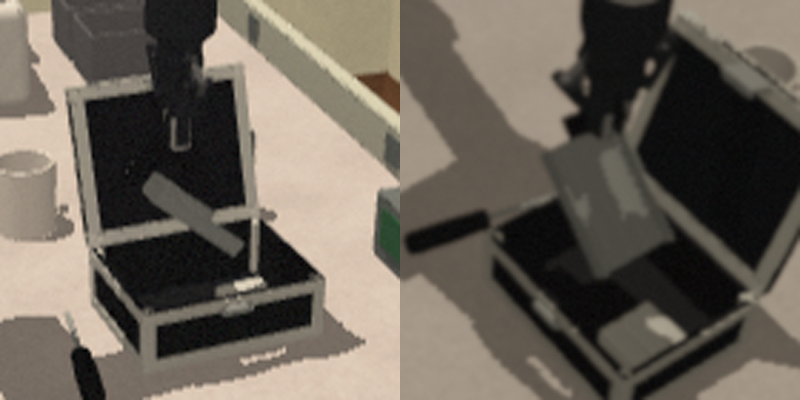

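All three bars lie flat inside the case at about (645,335) in the right half, and the tray is empty (wrist load down from 4.2 to 2.1 N). I carry the tray back.

Request:
carry_out --steps "0 0 -0.03 0; 0 -0.03 -0.03 0; 0.001 -0.07 -0.03 0; 0.003 -0.11 -0.03 0; 0.004 -0.15 -0.03 0" --force 100

```text
time_s: 12.85
tool_pos: [0.5178, -0.0111, 0.2323]
tool_rot: [-0.017, -0.038, 0.999, 0.004]
force: [0.9, -0.3, -2.7]
width: 0.146
```

Request:
carry_out --steps "0.001 -0.04 0 0; 0.002 -0.08 0 0; 0.003 -0.12 0.02 0; 0.004 -0.16 0.04 0; 0.004 -0.19 0.06 0"

```text
time_s: 13.27
tool_pos: [0.526, -0.2023, 0.1694]
tool_rot: [-0.017, -0.038, 0.999, 0.004]
force: [0.8, 0.4, -1.6]
width: 0.147
```

```bash
python3 tilt.py
```

```text
[ 0.526  -0.2023  0.1694] [-0.017 -0.038  0.999  0.004] 0.1470319797912975 [ 0.8  0.4 -1.6] 13.2667
scene
  a 10 n 398 z rel p10/50/90  [-107.  -97.  -52.] q [-39.  41.]
  a 30 n 356 z rel p10/50/90  [-125. -116. -106.] q [-40.  41.]
  a 50 n 326 z rel p10/50/90  [-141. -134. -123.] q [-40.  41.]
  a 70 n 15 z rel p10/50/90  [-132. -128. -122.] q [-40.  43.]
side
  a 10 n 53 z rel p10/50/90  [-110.  -95.   -6.] q [-27.  35.]
  a 30 n 40 z rel p10/50/90  [-127. -118. -106.] q [28. 35.]
  a 50 n 35 z rel p10/50/90  [-143. -134. -125.] q [29. 34.]
```

Request:
carry_out --steps "0 0 0.015 0; 0 0 0.03 0; 0 0 0.042 0; 0 0 0.05 0; 0 0 0.054 0" --force 20

```text
time_s: 13.78
tool_pos: [0.5206, -0.2027, 0.1093]
tool_rot: [-0.022, -0.036, 0.999, 0.006]
force: [-6.3, 3.7, 15.5]
width: 0.148
```

Request:
carry_out --steps "0.012 0 0.007 0; 0.023 0 0.014 0; 0.034 0 0.023 0; 0.044 0 0.032 0; 0.044 0 0.032 0"

```text
time_s: 14.2
tool_pos: [0.474, -0.2053, 0.0809]
tool_rot: [-0.022, -0.036, 0.999, 0.006]
force: [-7.6, 1.4, 15.8]
width: 0.148
```

```bash
python3 tilt.py
```

```text
[ 0.474  -0.2053  0.0809] [-0.022 -0.036  0.999  0.006] 0.14833255137321205 [-7.6  1.4 15.8] 14.2
scene
  a 10 n 298 z rel p10/50/90  [-81. -75. -11.] q [-39.  40.]
  a 30 n 254 z rel p10/50/90  [-89. -84. -77.] q [-40.  41.]
  a 50 n 251 z rel p10/50/90  [-98. -93. -85.] q [-39.  40.]
  a 70 n 236 z rel p10/50/90  [-104. -100.  -90.] q [-40.  41.]
  a 90 n 50 z rel p10/50/90  [-105. -101.  -91.] q [-41.  42.]
  a 110 n 12 z rel p10/50/90  [-103.  -98.  -96.] q [-41.  42.]
side
  a 10 n 82 z rel p10/50/90  [-82. -77.  -9.] q [-42.  36.]
  a 30 n 109 z rel p10/50/90  [-90. -85. -72.] q [-42.  38.]
  a 50 n 99 z rel p10/50/90  [-98. -93. -78.] q [-40.  39.]
  a 70 n 73 z rel p10/50/90  [-104. -100.  -89.] q [-27.  39.]
  a 90 n 27 z rel p10/50/90  [-103.  -98.  -93.] q [-41.  41.]
```

Request:
carry_out --steps "0.008 0 0.01 0; 0.016 0 0.02 0; 0.023 0 0.03 0; 0.03 0 0.04 0; 0.033 0 0.044 0"

```text
time_s: 14.72
tool_pos: [0.4414, -0.2081, 0.0395]
tool_rot: [-0.02, -0.036, 0.999, 0.005]
force: [1.7, 0.1, 1.9]
width: 0.149
```

```bash
python3 tilt.py
```

```text
[ 0.4414 -0.2081  0.0395] [-0.02  -0.036  0.999  0.005] 0.14857737077620997 [1.7 0.1 1.9] 14.7167
scene
  a 10 n 192 z rel p10/50/90  [-60. -52.  -6.] q [-35.  37.]
  a 30 n 25 z rel p10/50/90  [-61. -54. -51.] q [-41.  43.]
  a 50 n 24 z rel p10/50/90  [-62. -54. -52.] q [-42.  43.]
  a 70 n 22 z rel p10/50/90  [-61. -56. -53.] q [-42.  43.]
  a 90 n 18 z rel p10/50/90  [-62. -55. -52.] q [-42.  42.]
  a 110 n 25 z rel p10/50/90  [-61. -56. -53.] q [-42.  42.]
  a 130 n 22 z rel p10/50/90  [-59. -56. -53.] q [-42.  41.]
side
  a 10 n 65 z rel p10/50/90  [-61. -53.  -7.] q [-40.  -6.]
  a 30 n 9 z rel p10/50/90  [-62. -60. -55.] q [-42.  38.]
  a 50 n 29 z rel p10/50/90  [-63. -58. -55.] q [-43.  39.]
  a 70 n 22 z rel p10/50/90  [-61. -59. -55.] q [-42.  40.]
  a 90 n 19 z rel p10/50/90  [-62. -58. -56.] q [-43.  39.]
  a 110 n 15 z rel p10/50/90  [-61. -59. -56.] q [-43.  39.]
  a 130 n 14 z rel p10/50/90  [-63. -60. -56.] q [-42.  39.]
```

Flat on the bench. I release and rise.

Request:
carry_out --steps "0 0 0 0; 0 0 0 0; 0 0 0 0; 0 0 0 0; 0 0 0 0" --jaw -1

```text
time_s: 15.23
tool_pos: [0.4411, -0.2077, 0.0393]
tool_rot: [-0.021, -0.036, 0.999, 0.005]
force: [-0.4, 0.3, 0.2]
width: 0.851
```

Request:
carry_out --steps "0 0 0 0; 0 0 0 0; 0 0 -0.03 0; 0 0 -0.07 0; 0 0 -0.11 0"

```text
time_s: 15.65
tool_pos: [0.4448, -0.2081, 0.1498]
tool_rot: [-0.022, -0.036, 0.999, 0.006]
force: [2.0, -1.4, -0.6]
width: 1.003
```

Request:
carry_out --steps "0 0 -0.04 0; 0 0 -0.08 0; 0 0 -0.12 0; 0 0 -0.16 0; 0 0 -0.2 0" --jaw 1

```text
time_s: 16.07
tool_pos: [0.4533, -0.2099, 0.3518]
tool_rot: [-0.022, -0.036, 0.999, 0.006]
force: [1.6, -0.7, -0.1]
width: 0.301
```

Run:
```python
from h import *
s=bot.state(); print(s["tool_pos"],s["tool_rot"],s["joint_positions"].round(2))
p,d=bot.get_image("scene"); A=cloud("scene",d).reshape(-1,3)
k=(A[:,2]>.006)&(A[:,2]<.03)&(abs(A[:,0]-.5)<.11)&(abs(A[:,1]+.205)<.06)
print("tray",cv2.minAreaRect(A[k][:,:2].astype(np.float32)*1000),A[k][:,2].max())
L=A[(A[:,2]>.1)&(A[:,2]<.3)&(A[:,1]>.2)&(A[:,1]<.32)&(A[:,0]>.4)&(A[:,0]<.7)]
m=L.mean(0); v=np.linalg.svd(L-m,full_matrices=False)[2];print("lid",m,v[2],L[:,2].max())
p2,_=bot.get_image("side")
T=np.hstack([p[100:320,120:460],p2[100:320,140:480]]); cv2.imwrite("pics/c9.png",cv2.resize(T,(800,260)))
```

```text
[ 0.45330383 -0.20993275  0.35179299] [-0.02198119 -0.03585009  0.99909643  0.00615785] [-0.58  0.25  1.27 -0.02  1.66 -2.22]
tray ((484.5823059082031, -204.1099395751953), (192.77880859375, 87.40766906738281), 5.025702476501465) 0.029732124698635815
lid [0.5524638  0.26677527 0.18335474] [ 0.08620223 -0.9501474   0.29964827] 0.2614702762984852
```

View pics/c9.png

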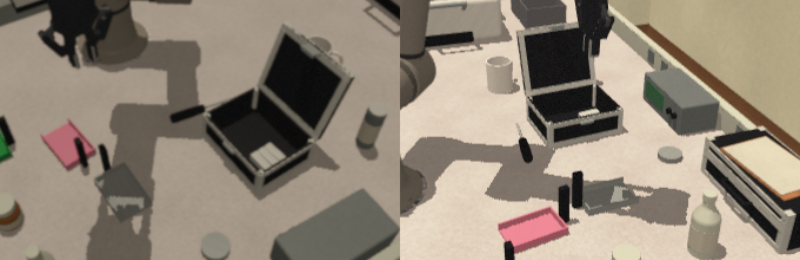

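The bars are in the case at (268,155) in the left half, and the tray is flat on the bench. Before closing the lid I check where the spray can and mug stand, to keep the path behind the lid clear.

Request:
carry_out --steps "-0.01 0.04 0 0; -0.02 0.08 0 0; -0.03 0.12 0 0; -0.04 0.16 0 0; -0.05 0.2 0 0"

```text
time_s: 16.58
tool_pos: [0.4908, -0.0065, 0.3551]
tool_rot: [-0.017, -0.036, 0.999, 0.003]
force: [-0.0, -0.0, 1.2]
width: 0.001
```

Request:
carry_out --steps "-0.01 0.04 0 0; -0.02 0.08 0 0; -0.03 0.12 0 0; -0.04 0.16 0 0; -0.05 0.2 0 0"

```text
time_s: 17.0
tool_pos: [0.5261, 0.1986, 0.3539]
tool_rot: [-0.018, -0.036, 0.999, 0.002]
force: [1.4, -1.1, 0.3]
width: 0.0
```

Run:
```python
from h import *
s=bot.state(); print(s["tool_pos"],s["tool_rot"])
ex=np.array([.997,.0767]); ey=np.array([-.0767,.997]); t=s["tool_pos"][:2]; print("p,q",t@ex,t@ey)
for n,f in(("scene","scene0.npy"),("side","side0.npy")):
    A=cloud(n,np.load(f)).reshape(-1,3); p,q=A[:,:2]@ex,A[:,:2]@ey
    k=(q>.29)&(q<.55)&(p>.2)&(p<.85)&(A[:,2]>.03)&(A[:,2]<.14)
    g=(np.c_[p[k],q[k]]*50).astype(int)
    u,c=np.unique(g,axis=0,return_counts=True)
    print(n,[(round(a/50,2),round(b/50,2),int(k)) for (a,b),k in zip(u,c) if k>8])
```

```text
[0.52608467 0.19864661 0.35390409] [-0.01790845 -0.03559946  0.99920255  0.00249668]
p,q 0.5397426080273693 0.15769997642625638
scene [(np.float64(0.4), np.float64(0.42), 41), (np.float64(0.42), np.float64(0.44), 56), (np.float64(0.44), np.float64(0.44), 45), (np.float64(0.46), np.float64(0.42), 14), (np.float64(0.46), np.float64(0.44), 11), (np.float64(0.48), np.float64(0.44), 30), (np.float64(0.68), np.float64(0.3), 19), (np.float64(0.68), np.float64(0.32), 46), (np.float64(0.68), np.float64(0.34), 15), (np.float64(0.7), np.float64(0.3), 153), (np.float64(0.7), np.float64(0.32), 52), (np.float64(0.7), np.float64(0.34), 39), (np.float64(0.72), np.float64(0.3), 32), (np.float64(0.72), np.float64(0.32), 194), (np.float64(0.72), np.float64(0.34), 39)]
side [(np.float64(0.38), np.float64(0.4), 12), (np.float64(0.4), np.float64(0.36), 47), (np.float64(0.4), np.float64(0.38), 56), (np.float64(0.4), np.float64(0.4), 14), (np.float64(0.4), np.float64(0.42), 13), (np.float64(0.42), np.float64(0.36), 84), (np.float64(0.42), np.float64(0.44), 25), (np.float64(0.44), np.float64(0.36), 77), (np.float64(0.44), np.float64(0.42), 10), (np.float64(0.44), np.float64(0.44), 37), (np.float64(0.46), np.float64(0.36), 19), (np.float64(0.46), np.float64(0.38), 23), (np.float64(0.46), np.float64(0.4), 11), (np.float64(0.46), np.float64(0.42), 28)]
```

Clear (mug near p 0.44, spray near p 0.71, and I stay above both). I go behind the lid and down.

Request:
carry_out --steps "-0.004 0.04 0 0; -0.008 0.08 0 0; -0.012 0.12 0 0; -0.018 0.155 0 0; -0.02 0.177 0 0"

```text
time_s: 17.42
tool_pos: [0.5326, 0.3801, 0.3523]
tool_rot: [-0.019, -0.037, 0.999, 0.002]
force: [1.3, -0.7, -0.6]
width: -0.001
```

Request:
carry_out --steps "0 0 0.04 0; 0 0 0.08 0; 0 0 0.12 0; 0 0 0.155 0; 0 0 0.17 0"

```text
time_s: 17.83
tool_pos: [0.523, 0.3793, 0.1755]
tool_rot: [-0.024, -0.037, 0.999, -0.0]
force: [-0.1, -0.3, -0.9]
width: 0.001
```

Request:
carry_out --steps "0 -0.025 0 0; 0 -0.05 0 0; 0 -0.075 0 0; 0 -0.1 0 0; 0 -0.125 0 0"

```text
time_s: 18.25
tool_pos: [0.5321, 0.2543, 0.1752]
tool_rot: [-0.023, -0.037, 0.999, 0.0]
force: [0.4, 3.4, 1.2]
width: 0.001
```

Request:
carry_out --steps "0 -0.025 -0.005 0; 0 -0.048 -0.01 0; 0 -0.07 -0.01 0; 0 -0.092 -0.004 0; 0 -0.117 0.004 0"

```text
time_s: 18.67
tool_pos: [0.5405, 0.1375, 0.1708]
tool_rot: [-0.023, -0.038, 0.999, 0.001]
force: [0.7, 2.0, 0.1]
width: -0.0
```

```bash
cat > lid.py <<'E'
from h import *
s=bot.state(); t=s["tool_pos"]; ex=np.array([.997,.0767]); ey=np.array([-.0767,.997])
print("p,q,tipz",t[:2]@ex,t[:2]@ey,t[2]+.017,s["force"].round(1))
for n in("scene","side"):
    q_,d=bot.get_image(n); cv2.imwrite(f"pics/lid_{n}.png",q_); A=cloud(n,d).reshape(-1,3); p,q=A[:,:2]@ex,A[:,:2]@ey
    k=(p>.45)&(p<.67)&(abs(p-t[:2]@ex)>.05)&(q>-.02)&(q<.3)&(A[:,2]>.06)&(A[:,2]<.3)
    out=[]
    for lo in np.arange(-.01,.26,.03):
        m=k&(q>=lo)&(q<lo+.03)
        if m.sum()>20: out.append((round(lo+.015,3),int(m.sum()),np.percentile(A[m,2],[10,50,90]).round(3).tolist()))
    print(n,*out,sep="\n ")
E
python3 lid.py
```

```text
p,q,tipz 0.5494327464271883 0.09566934796767776 0.18776235450935336 [0.7 2.  0.1]
scene
 (np.float64(0.005), 120, [0.061, 0.069, 0.075])
 (np.float64(0.035), 123, [0.071, 0.074, 0.076])
 (np.float64(0.065), 390, [0.074, 0.207, 0.214])
 (np.float64(0.095), 179, [0.071, 0.182, 0.198])
 (np.float64(0.125), 117, [0.073, 0.15, 0.168])
 (np.float64(0.155), 86, [0.074, 0.126, 0.137])
 (np.float64(0.185), 100, [0.075, 0.098, 0.111])
side
 (np.float64(0.005), 153, [0.062, 0.068, 0.074])
 (np.float64(0.035), 157, [0.072, 0.195, 0.202])
 (np.float64(0.065), 227, [0.072, 0.185, 0.205])
 (np.float64(0.095), 124, [0.071, 0.15, 0.162])
 (np.float64(0.125), 114, [0.068, 0.122, 0.137])
 (np.float64(0.155), 113, [0.07, 0.093, 0.108])
 (np.float64(0.185), 171, [0.062, 0.071, 0.081])
```

The lid tracks well (about 45°). I continue the arc.

Request:
carry_out --steps "0 -0.016 0.01 0; 0 -0.031 0.024 0; 0 -0.044 0.041 0; 0 -0.055 0.058 0; 0 -0.063 0.074 0"

```text
time_s: 19.18
tool_pos: [0.5403, 0.0716, 0.0941]
tool_rot: [-0.025, -0.036, 0.999, 0.0]
force: [1.0, 0.6, 1.5]
width: -0.001
```

Request:
carry_out --steps "0 -0.003 0.006 0; 0 -0.006 0.012 0; 0 -0.008 0.018 0; 0 -0.008 0.022 0; 0 -0.008 0.026 0"

```text
time_s: 19.6
tool_pos: [0.5401, 0.0651, 0.0709]
tool_rot: [-0.024, -0.036, 0.999, 0.001]
force: [-14.8, 3.9, 54.8]
width: 0.004
```

```bash
python3 lid.py
```

```text
p,q,tipz 0.5435102325340625 0.02343757500361604 0.08792972576457612 [-14.8   3.9  54.8]
scene
 (np.float64(0.005), 329, [0.078, 0.091, 0.094])
 (np.float64(0.035), 369, [0.089, 0.091, 0.266])
 (np.float64(0.065), 262, [0.088, 0.091, 0.093])
 (np.float64(0.095), 244, [0.088, 0.091, 0.094])
 (np.float64(0.125), 233, [0.089, 0.091, 0.093])
 (np.float64(0.155), 271, [0.089, 0.091, 0.093])
 (np.float64(0.185), 211, [0.089, 0.091, 0.094])
side
 (np.float64(0.005), 324, [0.071, 0.085, 0.09])
 (np.float64(0.035), 167, [0.086, 0.089, 0.091])
 (np.float64(0.065), 158, [0.086, 0.088, 0.091])
 (np.float64(0.095), 123, [0.085, 0.088, 0.091])
 (np.float64(0.125), 98, [0.086, 0.089, 0.091])
 (np.float64(0.155), 83, [0.085, 0.089, 0.091])
 (np.float64(0.185), 41, [0.086, 0.088, 0.091])
```

The lid is flat at 91 mm, so it's shut. I back straight off.

Request:
carry_out --steps "0 0 -0.01 0; 0 0 -0.03 0; 0 0 -0.06 0; 0 0 -0.1 0; 0 0 -0.14 0"

```text
time_s: 20.12
tool_pos: [0.5461, 0.0658, 0.2124]
tool_rot: [-0.025, -0.036, 0.999, 0.001]
force: [0.9, -0.0, 0.0]
width: -0.005
```

Request:
carry_out --steps "0 0 -0.03 0; 0 0 -0.06 0; 0 0 -0.06 0; 0 0 -0.06 0; 0 0 -0.06 0"

```text
time_s: 20.53
tool_pos: [0.5486, 0.0663, 0.2715]
tool_rot: [-0.026, -0.037, 0.999, 0.001]
force: [-0.6, -0.1, -1.8]
width: 0.002
```

```bash
python3 lid.py
python3 - <<'E'
import cv2,numpy as np
a=cv2.imread("pics/lid_scene.png")[100:360,60:460];b=cv2.imread("pics/lid_side.png")[110:370,140:540]
cv2.imwrite("pics/fin.png",np.hstack([a,b]))
E
```

```text
p,q,tipz 0.5520070310000101 0.02404351761486724 0.28851125396378174 [-0.6 -0.1 -1.8]
scene
 (np.float64(0.005), 331, [0.079, 0.091, 0.094])
 (np.float64(0.035), 368, [0.089, 0.091, 0.093])
 (np.float64(0.065), 365, [0.089, 0.091, 0.093])
 (np.float64(0.095), 363, [0.089, 0.091, 0.093])
 (np.float64(0.125), 333, [0.089, 0.091, 0.093])
 (np.float64(0.155), 340, [0.089, 0.091, 0.093])
 (np.float64(0.185), 212, [0.09, 0.092, 0.094])
side
 (np.float64(0.005), 322, [0.072, 0.085, 0.091])
 (np.float64(0.035), 172, [0.086, 0.089, 0.091])
 (np.float64(0.065), 163, [0.086, 0.089, 0.091])
 (np.float64(0.095), 168, [0.086, 0.088, 0.091])
 (np.float64(0.125), 153, [0.085, 0.088, 0.091])
 (np.float64(0.155), 152, [0.086, 0.089, 0.091])
 (np.float64(0.185), 72, [0.087, 0.089, 0.092])
```

View pics/fin.png

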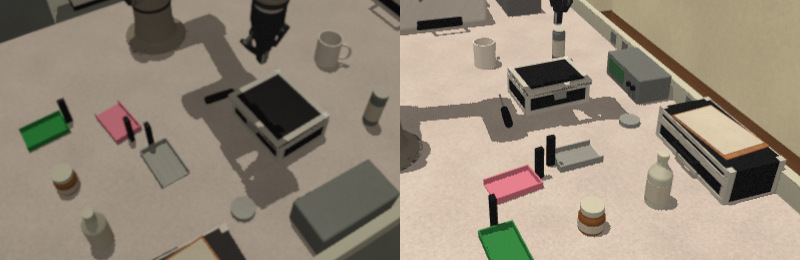

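The final view shows the case shut at (280,110), level after release (91 mm across). The empty tray is flat at (163,160), the other things stand where they were, and the gripper is clear. I hand the job in.

```bash
python3 -c "
from cell import bot
print(bot.job_done())"
```

```text
the job is handed in; nothing more can be done
None
```

I handed the job in at about 21 s of robot time. The three bars are in the case, the lid is shut, and the empty tray is back flat on the bench close to where it started.

**How it went:**
- **Height offset:** The first grasp shut on nothing, because the cameras put the fingers about 36 mm higher than the reported TCP height. I corrected for that from then on.
- **Tipping:** The tool can't tilt, and the tray did not swing down even at the lightest grip (20 N) with jolts. So I lowered it into the case, put its lip against the inner far wall and moved the grip up and forward on an arc to about 40°. When I backed off, the bars slid out. I levelled the tray the same way in reverse against the bench.
- **Lid:** I swung it over with the closed fingers and pressed it down.

**Last checks:**
- **Lid:** It measured level after release, at 91 mm in the scene camera and 88–89 mm in the side camera. Those agree within the 2 mm calibration, and there was no spring-back.
- **Bars:** I last saw them flat in the case before closing it.
- **Bench:** The tray measured flat just before I let go of it, and in the final picture the other things looked unmoved. I did not measure any of this again at the end.
- **Closing force:** The wrist force rose to about 55 N, above the 8–15 N needed but under the 120 N limit. I believe it went through the fingertips rather than the gripper body, which has a 40 N limit, but I did not confirm that.

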